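Clamp the sleeve on a pump's hose tail at the plumbing counter

ROBOT

A 6-joint arm with a two-finger parallel gripper is mounted at the origin on the work surface. World frame = base frame: x ahead of the robot, y to its left, z up, the work surface at z = 0. Lengths are in mm, angles in rad, forces in N, time in s.
With the tool pointing down it reaches from about 350 to 875 mm from the base axis. Payload 4.2 kg.
Tool frame: the origin (TCP) lies midway between the tips of the shut fingers; the grasp point (between the pads) lies 19 mm behind it; z points along the fingers, y is the direction in which the jaws open and shut (so a half turn about z gives the same grasp; the last joint's range is limited). The gripper opens to 85 mm and grips with 20 to 120 N. Pads are 22 mm wide; open, the fingers measure 114 mm over their backs; the gripper's body (76 mm by 85 mm) begins 54 mm behind the grasp point. The pads swing forward as they close: fully open they stand 13 mm farther back than shut.
Start: joints at [-0.956, 0.385, 0.008, 0, -1.194, -0.259], TCP at [217.727, -585.828, 231.312] pointing down, gripper open.
Joint ranges: [-3.14, 3.14], [-1.21, 2.06], [-1.07, 1.41], [-3.16, 2.05], [-2.99, -0.16], [-3.1, 3.1]. Speed limits (rad/s): [2.79, 2.79, 3.14, 3.14, 3.14, 3.14].

INTERFACE

Orientations are given as a unit quaternion [x, y, z, w].
In Python, from bench import read_state, get_image, job_done, search_frame, regions_of gives the robot as it stands.
- The arm moves only by the tool servo_tool, never from a script. Its arguments are lists of equal length, an entry for each row: "turn": the turn, a rotation vector about the world's x, y, z in rad, a list of three; "dp": the shift along the world's x, y, z in m, a list of three; "fingers": the finger opening in m, from 0 to 0.0854. In form: {"turn": [[rx, ry, rz], ...], "dp": [[tx, ty, tz], ...], "fingers": [fingers, ...]}. A call has exactly 5 rows; each row shifts and turns the pose as measured when the row begins; what a row does not reach is not made up. A row lasts 1/8 s, in which the tool goes at most 62.5 mm and 10.7 degrees, less where a joint would pass 70% of its speed; a pose out of reach is approached as far as the arm can. A call is refused whole if a number of a shift passes 0.0625 or a number of a turn 0.188, either way. A call with a gripper value outside its range is refused whole. The fingers move at their own pace and stop on an object; the grip force is fixed at half the most. Time passes only in rows, so rows that do not move let the fingers close, or fill a call up. It gives the time, the measured TCP pose, the force and the opening at its end, in the units of the state.
- read_state(): the state, without advancing time (a new reading comes with each control period).
- get_image(name): name is "scene" or "side" or "wrist"; returns a dict with "img" (384x512x3 uint8, red, green, blue), "vfov" (degrees; the focal length in pixels is half the picture's height over the tangent of half this angle, whatever the lens; pixels are square), "cx", "cy" (the principal point, pixels), "world_from_camera" (4x4, takes a point from camera to world coordinates); the wrist camera has in their place "mount" (4x4, takes a point from camera to tool coordinates, whose origin is the TCP and whose axes are the flange's). Camera axes: x right, y down, z forward; pixel columns grow to the right and rows downward; lengths in mm; the calibration is good to about 2 mm. A picture is of the moment at which its call begins: read the wrist's pose just before it. There is no depth.
- job_done(): hands the job in, once; it reports no verdict.
Trained networks look in the newest picture that a camera, given by its name, has taken for a name from the list of things; names that differ only in an ending like _2 or _b are one class to them, and where a whole thing is asked for, a point or a joint stands for the part that bears it (a point fixed in the world has none). Each returns a list of dicts, best first, with "score" (0 to 1); they miss things now and then, are a little off and sometimes report something else, mostly with a low value. They report only what shows in the picture. A call takes as long as a camera call. They do not tell look-alikes from the thing itself.
- search_frame(query, camera): "box" ([left, top, width, height] in pixels, round what is visible of it).
- regions_of(query, camera): "region" (384x512 bool, what is visible of it) and "box" ([left, top, width, height] in pixels, round what is visible of it).
The state is a dict: "clock": time; "joints": joint angles; "joint_vel": joint speeds; "joint_efforts": joint torques, N m; "position": TCP position; "ee_rot": TCP orientation; "contact_force": force on the tool from outside, world axes, zero at the start; "wrist_torque": the same for the moment, N m; "gripper_width": finger opening in mm.
Only numpy, scipy, OpenCV 4.12 (cv2) and the standard library are available. Lean on these libraries where they do the work, as an engineer would, in place of code of your own. Each camera call takes 0.05 s, during which the arm holds its last target. There are 200 camera calls.

TASK

Take the large band clamp with the orange key and slide its open band over the barbed stub of the pump, fully home against the grey flange so that the band lies round the blue sleeve. Then turn the orange key clockwise until the band is snug on the sleeve and the key stops, let go, and leave the small clamp and the tin where they are.

Things in the scene. Friction and masses are not known exactly. Their poses are not given: they have to be found in the camera images.
- clamp_ring (a point): Centre of the open steel band (ring) of the large worm-drive clamp, 36 mm above the underside of its foot. Axes: x = axis of the ring (level), y = towards the upright screw, z up. Band 16 mm wide along x, its top 29 mm above this point; its clear inside is 52 mm high and, with the screw at 0, 58 mm across (y), narrowing by 3.2 mm per rad of screw.
- clamp_foot (a point): Centre of the underside of the clamp's aluminium foot plate (36 mm along x, 90 mm along y, 5 mm thick); same axes as clamp_ring, which is 27 mm to its -y side and 36 mm up. The clamp is loose, 0.25 kg, 121 mm tall and starts standing on this plate. The screw stands at 18 mm to the +y side of this point, in a steel barrel 22 mm thick whose top is 62 mm up.
- key_grip (a point): Centre of the orange key (wing) on the clamp's screw, gripped from above: an upright plate 34 mm long along its own x, 10 mm thick (y), 30 mm tall, 106 mm above the foot's underside, on the screw's axis, 45 mm to the +y side of the ring's centre. Turns with the screw; at 0 its x is the clamp's x. The clamp can be carried by it: friction keeps it from swinging.
- screw (a joint): Angle of the screw, rad; grows as the key is turned clockwise seen from above. 0 = fully open; starts at 0 to 0.7; the band meets the sleeve at about 3.8 and grips beyond; hard stop at 4.3. Takes 0.08 N m to turn, more when gripping; stays where left. The foot plate flush against the pump's flange keeps the clamp from turning with the key.
- band_left: The half of the clamp's steel band on the screw's side; moves in as the screw turns. Origin at the foot's underside, below the ring's centre.
- band_right: The other half of the clamp's band; it moves in likewise. Same origin.
- stub_home (a point): Point on the axis of the pump's barbed stub where the ring's centre lies when the clamp is fully home. Axes: x = level, along the stub into the pump (the way the clamp slides on), y = to the left of that (the side where the screw goes), z up. 36 mm above the board, so the clamp's foot then rests on the board. Blue sleeve here: 46 mm in diameter, from the flange to 18 mm before this point.
- flange (a point): Where the stub's axis meets the front face of the grey flange plate, the stop for the clamp's foot plate; 18 mm beyond stub_home, same axes. The plate reaches from y = -45 to +75 mm and 28 mm above this point. The pump behind it is no taller than 35 mm above this point.
- stub_mouth (a point): Centre of the open end of the barbed stub, 66 mm before stub_home on the same axis; same axes. The three brass barbs are at most 43 mm in diameter, 34 mm at the very end.
- pump: The green and grey pump on its plywood board, fixed. Origin on the counter 56 mm below stub_home, same axes. The board is 20 mm thick and reaches from 80 mm before the origin to 210 mm beyond, and from y = -65 to +95 mm.
- small_clamp: A smaller clamp with a blue key, 73 mm tall, foot 30 x 66 mm, standing loose on the counter; not to be disturbed. Origin at the underside below its ring.
- paste_tin: A tin with a yellow band, 68 mm in diameter, 70 mm tall, standing loose; not to be disturbed. Origin at the centre of its underside.
Mind the look-alikes: they are no part of the job. What is shaped like the part that bears clamp_ring but purple is not meant.

How it is judged (in metres and radians):
On the way:
1. the band lies round the blue sleeve, the clamp within 10 mm of fully home, still loose (screw below 3.0) (x of clamp_ring in the frame of stub_home between -0.01 and 0.008 m and y of clamp_ring in the frame of stub_home between -0.01 and 0.01 m and z of clamp_ring in the frame of stub_home between -0.01 and 0.01 m and value of joint screw below 3 rad), for 0.2 s.
At the end, for the whole second after the job is handed in: The clamp stands round the blue sleeve within 9 mm of fully home along the stub (11 mm in all), square and upright to about 10 degrees, both halves of its band press on the sleeve with more than 4 N, everything is released and at rest (x of clamp_ring in the frame of stub_home between -0.009 and 0.006 m and distance between clamp_ring and stub_home below 0.011 m and angle between the x axis of clamp_ring and the x axis of stub_home, either way round below 0.17 rad and angle between clamp_ring's own z axis and vertical below 0.17 rad and contact force between each of band_left, band_right and pump above 4 N and linear speed of band_left below 0.02 m/s); the robot touches nothing.
It fails at once if the small clamp is moved more than 30 mm (distance of small_clamp from where it was at the start of the episode above 0.03 m).
It fails at once if the tin is moved more than 30 mm (distance of paste_tin from where it was at the start of the episode above 0.03 m).
It also fails if it takes over 64 s, if anything falls off the work surface, if the arm or the gripper's body presses on something with over 40 N, if the wrist force passes 120 N, or if a joint passes its speed limit or range.

## Working session

There is one attempt and no reset: what is moved stays moved. The work goes in short steps, Python scripts to look and compute and a tool call to move; the robot and the scene stay as the last step left them, time stands still between calls to the robot, and variables do not carry over. Pictures are saved under pics/ and viewed, about 8 in all and at most 12, crops included, and the job is handed in when it is done.

Besides the shell and the picture viewer there is one more tool, called after ">>>" as a command line: name --argument value ..., lists and objects as JSON in quotes. servo_tool: Moves the arm, as the interface text tells. Its arguments: {"type":"object","properties":{"turn":{"type":"array","items":{"type":"array","items":{"type":"number"}}},"dp":{"type":"array","items":{"type":"array","items":{"type":"number"}}},"fingers":{"type":"array","items":{"type":"number"}}},"required":["turn","dp","fingers"]}

```bash
ls; mkdir -p pics; cat > h.py <<'E'
import numpy as np, cv2
from bench import *
from scipy.spatial.transform import Rotation as R
def cam(name):
    s=read_state(); d=get_image(name)
    if name=="wrist":
        T=np.eye(4); T[:3,:3]=R.from_quat(s["ee_rot"]).as_matrix(); T[:3,3]=s["position"]
        d["T"]=T@np.array(d["mount"])
    else: d["T"]=np.array(d["world_from_camera"])
    d["f"]=d["img"].shape[0]/2/np.tan(np.radians(d["vfov"])/2)
    return d
def ray(d,u,v):
    r=d["T"][:3,:3]@np.array([(u-d["cx"])/d["f"],(v-d["cy"])/d["f"],1]); return d["T"][:3,3],r/np.linalg.norm(r)
def atz(d,u,v,z):
    o,r=ray(d,u,v); return o+r*(z-o[2])/r[2]
def proj(d,p):
    q=np.linalg.inv(d["T"])@np.append(p,1); return d["cx"]+d["f"]*q[0]/q[2], d["cy"]+d["f"]*q[1]/q[2]
def tri(L):
    A=np.zeros((3,3));b=np.zeros(3)
    for d,u,v in L:
        o,r=ray(d,u,v);P=np.eye(3)-np.outer(r,r);A+=P;b+=P@o
    return np.linalg.solve(A,b)
def save(n,img): cv2.imwrite("pics/"+n,img[:,:,::-1])
E
python3 - <<'E'
from h import *
ims=[]
for c in ["scene","side","wrist"]:
    d=cam(c); ims.append(d["img"]); print(c,d["f"],d["cx"],d["cy"],d["T"][:3,3].round(),d["T"][:3,2].round(2))
    for q in ["clamp_ring","key_grip","small_clamp","paste_tin","pump","flange","stub_mouth","band_left","screw"]:
        try: print(" ",q,[(x["box"],round(x["score"],2)) for x in search_frame(q,c)][:4])
        except Exception as e: print(q,e)
save("scene.png",ims[0]); save("side.png",ims[1])
save("wrist.png",ims[2])
save("both.png",cv2.resize(np.hstack(ims[:2]),(800,300)))
print(read_state())
E
```

```text
pics
scene 426.45076966186093 257.9447798574723 189.463752896057 [1209. -667.  788.] [-0.6   0.48 -0.64]
  clamp_ring [([129.4, 221.6, 25.7, 45.5], 0.71), ([167.6, 253.4, 31.7, 44.9], 0.59), ([296.5, 139.9, 88.5, 71.4], 0.37)]
  key_grip [([165.6, 249.4, 20.8, 23.9], 0.75), ([292.0, 138.1, 93.4, 75.8], 0.7), ([190.0, 187.7, 6.7, 24.2], 0.63), ([131.1, 217.5, 17.2, 21.3], 0.48)]
  small_clamp [([214.8, 181.9, 18.8, 34.4], 0.83)]
  paste_tin [([257.8, 228.4, 27.1, 37.4], 0.76)]
  pump [([296.2, 137.2, 86.9, 78.7], 0.67)]
  flange [([295.1, 138.5, 88.6, 74.5], 0.6)]
  stub_mouth [([294.1, 139.1, 88.5, 76.4], 0.59)]
  band_left [([179.1, 262.6, 15.0, 13.5], 0.56)]
  screw [([168.8, 250.7, 16.9, 21.2], 0.8), ([132.6, 219.8, 14.9, 20.9], 0.72), ([186.5, 187.9, 14.6, 23.8], 0.45)]
side 404.2396326326616 247.60413243701316 193.7784924170903 [508. 486. 835.] [ 0.05 -0.62 -0.78]
  clamp_ring [([224.6, 93.4, 20.5, 45.9], 0.95), ([263.6, 89.5, 35.2, 47.2], 0.87), ([261.8, 131.0, 24.4, 40.1], 0.65)]
  key_grip [([275.3, 93.0, 9.8, 18.2], 0.6), ([276.4, 128.6, 8.7, 17.8], 0.54), ([225.3, 95.5, 9.9
[... 722 characters left out ...]
clock': 1.5, 'joints': array([-9.56398402e-01,  3.84709474e-01,  7.89492027e-03, -3.90767563e-06,
       -1.19399124e+00, -2.58583076e-01]), 'joint_vel': array([-0.00200698,  0.00035958, -0.00156834,  0.00104871, -0.00052889,
       -0.00032577]), 'joint_efforts': array([-1.11249574e-03, -3.92079949e+01,  1.88598686e+01,  4.19045001e+00,
       -5.71488090e-04,  7.38272547e-06]), 'position': array([ 217.72922586, -585.8274102 ,  231.30377911]), 'ee_rot': array([-1.76969708e-01,  9.84216299e-01,  5.05856924e-06, -3.55099956e-07]), 'contact_force': array([-0.39736226,  0.09041775, -0.72697628]), 'wrist_torque': array([ 0.00426522, -0.01863217,  0.01968139]), 'gripper_width': 85.49673117688518}
```

View pics/scene.png

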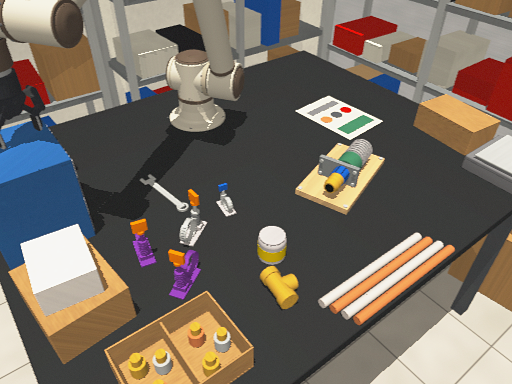

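View pics/side.png

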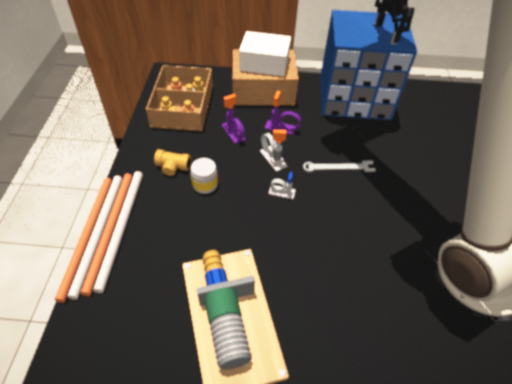

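Candidates with orange keys: steel clamp at scene (192,215) / side (273,150), and purple clamps at scene (143,240), (183,270). The steel one fits, since purple is excluded. I'll confirm with a crop.

```bash
python3 - <<'E'
from h import *
a=cam("scene");b=cam("side")
c1=cv2.resize(a["img"][170:260,155:255],(400,360),interpolation=cv2.INTER_CUBIC)
c2=cv2.resize(b["img"][120:210,215:315],(400,360),interpolation=cv2.INTER_CUBIC)
c3=cv2.resize(a["img"][135:215,290:390],(400,320)[:2],interpolation=cv2.INTER_CUBIC)[:240]
c3=cv2.resize(a["img"][138:213,290:390],(320,240),interpolation=cv2.INTER_CUBIC)
c4=cv2.resize(b["img"][240:384,175:295],(200,240),interpolation=cv2.INTER_CUBIC)
im=np.zeros((600,800,3),np.uint8); im[:360,:400]=c1; im[:360,400:]=c2; im[360:,:320]=c3; im[360:,400:600]=c4
save("crop.png",im)
print("key",tri([(a,193.5,198.5),(b,280,135)]))
print("mouth",tri([(a,331,184),(b,210,256)]))
E
```

```text
key [ 488.72117713 -300.78566524  103.27952411]
mouth [621.50416998  51.10500759  64.1798747 ]
```

View pics/crop.png

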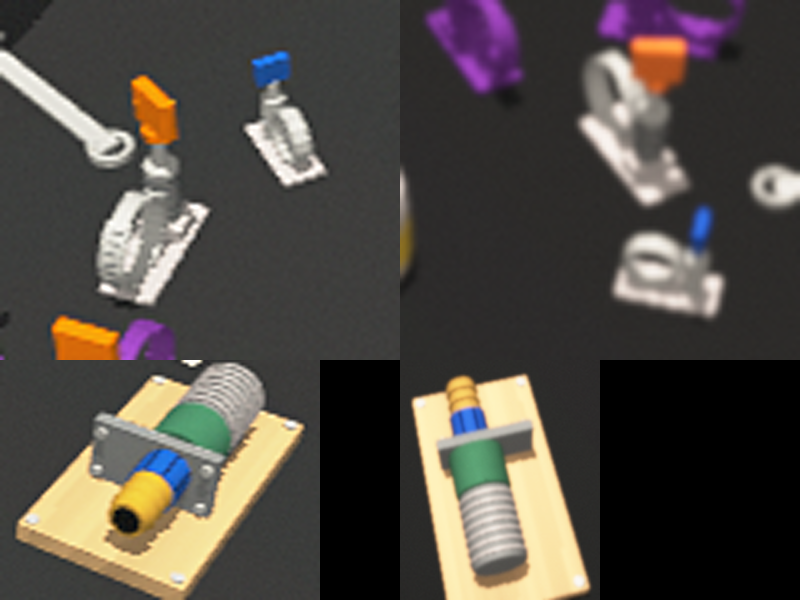

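The crop confirms it: steel clamp, orange key at top, with the blue-key small clamp next to it. The pump stub points towards -y, with the flange's longer side towards -x. Next I'll estimate the yaws coarsely.

```bash
python3 - <<'E'
from h import *
a=cam("scene");b=cam("side")
A=lambda x,y:(155+x/4,170+y/4); B=lambda x,y:(215+(x-400)/4,120+y/4)
for n,d,L in [("scene foot",a,[A(98,292),A(152,304),A(209,207)]),("side foot",b,[B(580,122),B(648,203),B(690,185)])]:
    print(n,[atz(d,*p,2).round() for p in L])
# board corners z=20
S=lambda x,y:(290+x/3.2,138+(y-360)/3.2); D=lambda x,y:(175+(x-400)*.6,240+(y-360)*.6)
print("board scene",[atz(a,*S(*p),20).round() for p in [(17,530),(185,592),(302,428)]])
print("board side",[atz(b,*D(*p),20).round() for p in [(412,398),(527,376),(590,585)]])
print("flange top scene",[atz(a,*S(*p),84).round() for p in [(96,415),(222,460)]],"side",[atz(b,*D(*p),84).round() for p in [(437,442),(532,424)]])
print("key top scene",[atz(a,*A(*p),119).round() for p in [(134,80),(176,104)]],"side",[atz(b,*B(*p),119).round() for p in [(632,40),(686,40)]])
print("tin",atz(a,271,228,70),"small",atz(b,*B(670,300),0))
E
```

```text
scene foot [array([ 514., -362.,    2.]), array([ 543., -340.,    2.]), array([ 491., -265.,    2.])]
side foot [array([ 538., -343.,    2.]), array([ 485., -270.,    2.]), array([ 457., -289.,    2.])]
board scene [array([550.,  -9.,  20.]), array([695.,  51.,  20.]), array([598., 318.,  20.])]
board side [array([687.,  49.,  20.]), array([534.,  -1.,  20.]), array([439., 267.,  20.])]
flange top scene [array([525., 101.,  84.]), array([639., 142.,  84.])] side [array([632., 139.,  84.]), array([520., 104.,  84.])]
key top scene [array([ 476., -302.,  119.]), array([ 510., -293.,  119.])] side [array([ 505., -305.,  119.]), array([ 470., -309.,  119.])]
tin [ 661.18270315 -189.88621681   70.        ] small [ 466.61938283 -186.70629333    0.        ]
```

>>> servo_tool --turn '[[0,0,0],[0,0,0.1],[0,0,0.185],[0,0,0.185],[0,0,0.185]]' --dp '[[0,0,0.05],[0.02,0.02,0.04],[0.045,0.045,0],[0.045,0.05,0],[0.045,0.05,0]]' --fingers '[0.085,0.085,0.085,0.085,0.085]'

```text
clock: 2.33
position: [366.7, -426.3, 322.7]
ee_rot: [-0.489, 0.873, -0.0, -0.001]
contact_force: [1.1, -0.3, 1.0]
gripper_width: 85.3
```

>>> servo_tool --turn '[[0,0,0.185],[0,0,0.185],[0,0,0.185],[0,0,0.185],[0,0,0.185]]' --dp '[[0.05,0.05,0],[0.05,0.05,0],[0.03,0.03,0],[0,0,0],[0,0,0]]' --fingers '[0.085,0.085,0.085,0.085,0.085]'

```text
clock: 2.95
position: [488.8, -302.0, 323.3]
ee_rot: [0.831, -0.557, 0.002, -0.0]
contact_force: [0.6, -0.0, -0.5]
gripper_width: 84.5
```

>>> servo_tool --turn '[[0,0,0.185],[0,0,0.185],[0,0,0.185],[0,0,0.185],[0,0,0.185]]' --dp '[[0,0,0],[0,0,0],[0,0,0],[0,0,0],[0,0,0]]' --fingers '[0.085,0.085,0.085,0.085,0.085]'

```text
clock: 3.58
position: [489.0, -301.2, 323.4]
ee_rot: [0.992, -0.122, 0.001, -0.001]
contact_force: [1.0, 0.0, 0.7]
gripper_width: 85.1
```

```bash
python3 - <<'E'
from h import *
s=read_state(); y=R.from_quat(s["ee_rot"]).as_matrix()[:,1]; print(s["clock"],s["position"].round(1),s["joints"].round(3),np.degrees(np.arctan2(y[1],y[0])))
d=cam("wrist"); save("w1.png",d["img"]); print(d["T"].round(3)); 
for q in ["clamp_ring","key_grip","screw","small_clamp"]: print(q,[(x["box"],round(x["score"],2)) for x in search_frame(q,"wrist")][:4])
np.savez("w1.npz",T=d["T"],f=d["f"],cx=d["cx"],cy=d["cy"])
E
```

```text
3.575 [ 489.  -301.2  323.4] [-0.271  0.247  0.04  -0.002 -1.361  1.597] -104.0544821549068
[[-2.43000e-01 -9.35000e-01 -2.59000e-01  5.53559e+02]
 [-9.70000e-01  2.34000e-01  6.60000e-02 -3.17384e+02]
 [-1.00000e-03  2.68000e-01 -9.63000e-01  4.65796e+02]
 [ 0.00000e+00  0.00000e+00  0.00000e+00  1.00000e+00]]
clamp_ring [([235.6, 110.4, 63.4, 72.4], 0.97), ([347.1, 99.9, 61.4, 79.3], 0.87), ([283.2, 0.0, 82.1, 71.8], 0.72)]
key_grip [([367.8, 112.7, 41.2, 17.0], 0.78), ([333.6, 0.0, 28.4, 13.1], 0.63), ([251.0, 150.3, 16.0, 34.2], 0.57)]
screw [([366.2, 115.1, 42.3, 15.9], 0.94), ([248.0, 154.0, 16.4, 31.4], 0.78), ([330.7, 0.0, 32.8, 18.7], 0.63)]
small_clamp [([176.7, 158.3, 28.2, 53.1], 0.81)]
```

View pics/w1.png

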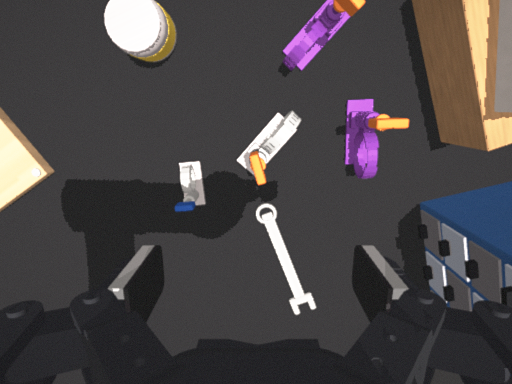

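The wrist view shows the steel clamp at (267,140) with its orange key at (258,168). The purple look-alikes are at (320,35) and (365,140), the small clamp at (191,185), and the tin at (140,28). I'll fit a box to the key in all three views and measure the foot's yaw.

```bash
cat >> h.py <<'E'
from scipy.optimize import minimize
def boxpts(c,yaw,L):
    g=np.array([[i,j,k] for i in(-.5,.5) for j in(-.5,.5) for k in(-.5,.5)])*L
    return g@R.from_euler("z",yaw).as_matrix().T+c
def hull(d,P,S=4):
    m=np.zeros((384*S,512*S),np.uint8)
    q=np.array([proj(d,p) for p in P]); h=cv2.convexHull((q*S+S/2-.5).astype(np.float32)).round().astype(np.int32)
    cv2.fillConvexPoly(m,h,1); return m.astype(bool)
def orange(d,box):
    hsv=cv2.cvtColor(d["img"],cv2.COLOR_RGB2HSV); m=(hsv[...,0]>5)&(hsv[...,0]<17)&(hsv[...,1]>150)&(hsv[...,2]>110)
    k=np.zeros_like(m); x,y,w,h=box; k[y:y+h,x:x+w]=1; m&=k
    return cv2.resize(m.astype(np.uint8),None,fx=4,fy=4,interpolation=cv2.INTER_LINEAR)>0
def fit(views,x0,L):
    def cost(p): 
        c=0
        for d,m in views:
            h=hull(d,boxpts(p[:3],p[3]/50,L)); c+=1-(h&m).sum()/(h|m).sum()
        return c
    s0=np.array(x0+np.zeros(4)); sim=np.vstack([s0]+[s0+v for v in np.diag([6,6,6,8.])])
    r=minimize(cost,s0,method="Nelder-Mead",options=dict(initial_simplex=sim,xatol=.05,fatol=1e-4)); return r.x[:3],r.x[3]/50,r.fun
E
python3 - <<'E'
from h import *
w=cam("wrist");a=cam("scene");b=cam("side")
ma,mb,mw=orange(a,(180,183,28,30)),orange(b,(268,122,26,24)),orange(w,(240,142,35,50))
print([m.sum()/16 for m in(ma,mb,mw)])
V=[(a,ma),(b,mb),(w,mw)]
for v in (V,V[:2],V[1:],[V[0],V[2]],V[2:]): print(len(v),fit(v,np.array([489,-301,105,8.]),np.array([34,10,30])))
print("foot edge",[atz(w,*p,5).round(1) for p in [(238,158),(281,113),(299,121)]])
# foot plate white mask hull at z=5
print([x["box"] for x in search_frame("clamp_ring","wrist")])
r=regions_of("clamp_foot","wrist"); 
for x in r[:4]: print(x["box"],x["score"])
save("w2.png",cv2.resize(w["img"][95:195,215:315],(600,600),interpolation=cv2.INTER_CUBIC))
E
```

```text
[np.float64(107.875), np.float64(142.375), np.float64(110.375)]
3 (array([ 488.48389723, -299.97458233,  106.01530869]), np.float64(0.022486082567474197), np.float64(1.318329630372214))
2 (array([ 489.89003186, -299.77870875,  106.34688822]), np.float64(0.011685231654622208), np.float64(0.55385256243559))
2 (array([ 488.49339961, -299.98193126,  106.74781342]), np.float64(0.03616928617988763), np.float64(0.9134274410832269))
2 (array([ 491.77245422, -300.02835996,  105.85156215]), np.float64(0.016580461612672598), np.float64(1.1331461159572058))
1 (array([ 489.14402042, -300.45127889,  112.64030705]), np.float64(0.051521477419711914), np.float64(0.7294742079946923))
foot edge [array([ 490.2, -271.4,    5. ]), array([ 536. , -346.4,    5. ]), array([ 519. , -368.4,    5. ])]
[[283.6, 0.6, 78.9, 70.7], [236.7, 109.4, 62.6, 72.4], [345.1, 100.4, 61.0, 75.0]]
[238.0, 113.7, 63.2, 68.5] 0.84
[282.6, 0.8, 81.4, 69.4] 0.66
[343.7, 97.7, 62.4, 82.0] 0.59
[103.3, 3.3, 71.4, 58.5] 0.57
```

View pics/w2.png

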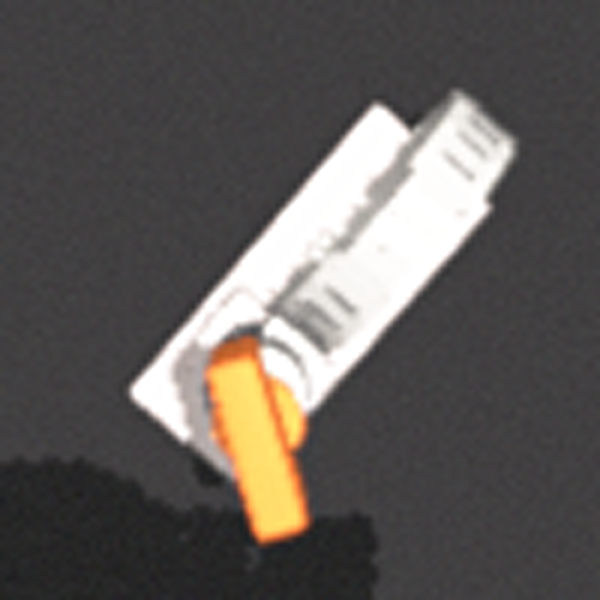

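```bash
sed -i 's/<17)&(hsv\[...,1\]>150)/<24)\&(hsv[...,1]>120)/' h.py; python3 - <<'E'
from h import *
w=cam("wrist");a=cam("scene");b=cam("side")
ang=lambda p,q:np.degrees(np.arctan2(*(q-p)[1::-1]))
C=lambda x,y:(215+x/6-.4,95+y/6-.4)
k=[atz(w,*C(*p),121) for p in [(208,385),(255,363),(308,525),(265,545)]]
print("key top mid",sum(k)/4,ang(k[3],k[0]),ang(k[2],k[1]),np.linalg.norm(k[3]-k[0]),np.linalg.norm(k[1]-k[0]))
f=[atz(w,*C(*p),5) for p in [(133,390),(378,105),(490,208),(312,410)]]
print("foot",[x.round(1) for x in f],ang(f[1],f[0]),ang(f[2],f[3]))
ma,mb,mw=orange(a,(180,183,28,30)),orange(b,(268,122,26,24)),orange(w,(240,142,35,50))
print([m.sum()/16 for m in(ma,mb,mw)])
V=[(a,ma),(b,mb),(w,mw)]
for v in (V,V[:2],V[1:],[V[0],V[2]],V[2:]): print(len(v),fit(v,np.array([489,-301,105,4.]),np.array([34,10,30])))
E
```

```text
key top mid [ 487.40417056 -300.45653811  121.        ] 4.658303719353996 3.5592452662214153 31.530293189393387 9.39279505465888
foot [array([ 488.4, -269. ,    5. ]), array([ 538.5, -342. ,    5. ]), array([ 509. , -362.1,    5. ]), array([ 472.8, -309.8,    5. ])] 124.47096320460659 124.673148449598
[np.float64(142.5), np.float64(149.25), np.float64(317.125)]
3 (array([ 488.60967788, -299.88979284,  106.06660981]), np.float64(0.04336714989983978), np.float64(0.6698971604726869))
2 (array([ 489.53247157, -299.16232829,  105.83395105]), np.float64(-0.033001956157494), np.float64(0.3635650226273982))
2 (array([ 488.10494832, -300.1613352 ,  106.3368399 ]), np.float64(0.04451783135771187), np.float64(0.45228264116257566))
2 (array([ 488.78108315, -299.90434354,  106.10493738]), np.float64(0.05375976789691817), np.float64(0.49142233818985004))
1 (array([ 488.61048656, -300.36813926,  109.07030035]), np.float64(0.049603214051344185), np.float64(0.2738246505717916))
```

>>> servo_tool --turn '[[0,0,0.15],[0,0,0.147],[0,0,0],[0,0,0],[0,0,0]]' --dp '[[0,0.001,-0.06],[0,0,-0.06],[0,0,-0.06],[0,0,-0.025],[0,0,0]]' --fingers '[0.06,0.05,0.05,0.05,0.05]'

```text
clock: 4.85
position: [489.4, -300.6, 115.1]
ee_rot: [1.0, 0.027, 0.005, -0.0]
contact_force: [-0.6, -0.5, 1.1]
gripper_width: 49.4
```

```bash
python3 - <<'E'
from h import *
s=read_state(); y=R.from_quat(s["ee_rot"]).as_matrix()[:,1]; print(s["clock"],s["position"].round(1),s["joints"].round(3),np.degrees(np.arctan2(y[1],y[0])),s["gripper_width"])
w=cam("wrist"); m=orange(w,(200,130,120,200)); print(m.sum()/16)
print(fit([(w,m)],np.array([488.5,-300.2,106,3.]),np.array([34,10,30])))
save("w3.png",w["img"])
E
```

```text
4.85 [ 489.4 -300.6  115.1] [-0.271  0.405 -0.278 -0.004 -0.879  1.898] -86.89994727606299 49.43312513010145
1875.9375
(array([ 486.89303953, -300.05531663,  103.18079081]), np.float64(0.045152777611639036), np.float64(0.16450720171079947))
```

View pics/w3.png

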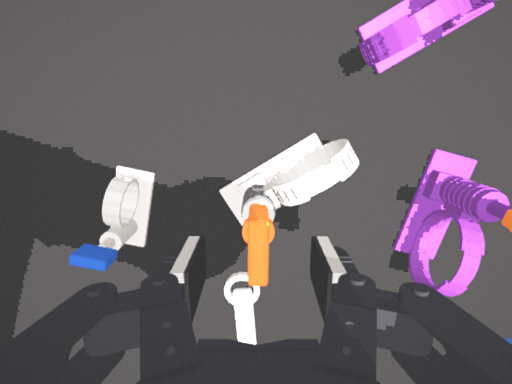

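The key at (258,245) sits between the pads, well aligned. I'll descend and close.

>>> servo_tool --turn '[[0,0.01,0],[0,0,0],[0,0,0],[0,0,0],[0,0,0]]' --dp '[[-0.001,0,-0.026],[0,0,0],[0,0,0],[0,0,0],[0,0,0]]' --fingers '[0.05,0.04,0.0,0.0,0.0]'

```text
clock: 5.52
position: [494.1, -302.7, 98.4]
ee_rot: [1.0, 0.028, 0.008, 0.003]
contact_force: [-0.6, 1.4, -1.7]
gripper_width: 8.9
```

>>> servo_tool --turn '[[0,0,0],[0,0,0],[0,0,0],[0,0,0],[0,0,0]]' --dp '[[0,0,0],[0,0,0],[0,0,0.02],[0,0,0.04],[0,0,0.04]]' --fingers '[0.0,0.0,0.0,0.0,0.0]'

```text
clock: 6.15
position: [490.4, -301.3, 195.7]
ee_rot: [1.0, 0.027, 0.002, 0.0]
contact_force: [0.7, -0.6, -2.3]
gripper_width: 8.9
```

```bash
python3 - <<'E'
from h import *
s=read_state(); M=R.from_quat(s["ee_rot"]).as_matrix();print(s["clock"],s["position"].round(1),s["joints"].round(3),M.round(3),s["contact_force"],s["gripper_width"])
w=cam("wrist");a=cam("scene");b=cam("side")
p=s["position"]+[0,0,19]
u,v=map(int,proj(a,p)); c1=a["img"][v-45:v+75,u-50:u+50]
u,v=map(int,proj(b,p)); c2=b["img"][v-45:v+75,u-50:u+50]
im=np.hstack([cv2.resize(w["img"][60:384,130:400],(300,360)),cv2.resize(c1,(250,300),interpolation=2).copy() if 0 else cv2.resize(c1,(250,360)),cv2.resize(c2,(250,360))])
save("g1.png",im)
E
```

```text
6.15 [ 490.4 -301.3  195.7] [-0.27   0.327 -0.172 -0.    -1.068  1.895] [[ 0.999  0.054  0.004]
 [ 0.054 -0.999 -0.001]
 [ 0.004  0.001 -1.   ]] [ 0.74695746 -0.56350158 -2.25398163] 8.891458524791439
```

View pics/g1.png

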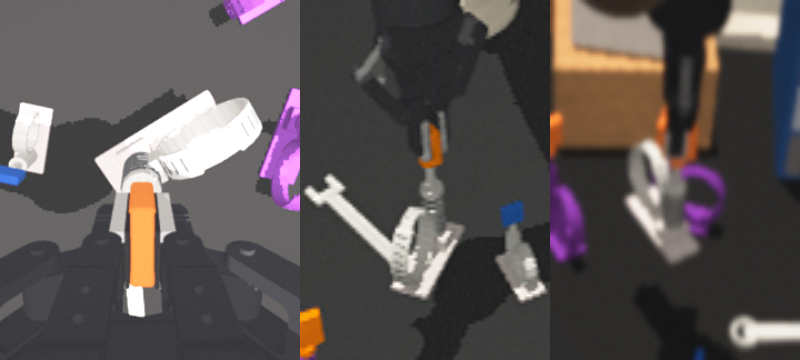

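The clamp is lifted cleanly: the key is held between the pads and the foot hangs level, clear of everything. I'll carry it to a point in front of the stub, still high.

>>> servo_tool --turn '[[0,0,0.131],[0,0,0.131],[0,0,0.131],[0,0,0.131],[0,0,0.131]]' --dp '[[0.011,0.028,0.005],[0.011,0.028,0],[0.011,0.028,0],[0.011,0.028,0],[0.011,0.028,0]]' --fingers '[0,0,0,0,0]'

```text
clock: 6.92
position: [542.2, -157.9, 192.7]
ee_rot: [0.935, 0.354, -0.003, -0.004]
contact_force: [0.0, -0.2, -2.3]
gripper_width: 8.7
```

>>> servo_tool --turn '[[0,0,0.131],[0,0,0.131],[0,0,0.131],[0,0,0.131],[0,0,0.131]]' --dp '[[0.011,0.028,0],[0.011,0.028,0],[0.011,0.028,0],[0.011,0.028,0],[0.011,0.028,0]]' --fingers '[0,0,0,0,0]'

```text
clock: 7.55
position: [592.8, -12.9, 181.7]
ee_rot: [0.765, 0.644, -0.012, -0.007]
contact_force: [0.2, -0.5, -3.0]
gripper_width: 8.5
```

```bash
python3 - <<'E'
from h import *
s=read_state(); M=R.from_quat(s["ee_rot"]).as_matrix();print(s["clock"],s["position"].round(1),s["joints"].round(3),M[:,2].round(3),np.degrees(np.arctan2(M[1,1],M[0,1])),s["contact_force"],s["gripper_width"])
w=cam("wrist");save("w4.png",cv2.resize(w["img"],(800,600),interpolation=2))
E
```

```text
7.55 [592.8 -12.9 181.7] [ 2.500e-01  3.830e-01 -1.240e-01 -2.000e-03 -1.092e+00  2.721e+00] [-0.028 -0.005 -1.   ] -9.839712228853088 [ 0.16678839 -0.50859973 -3.02357728] 8.494736839659701
```

View pics/w4.png

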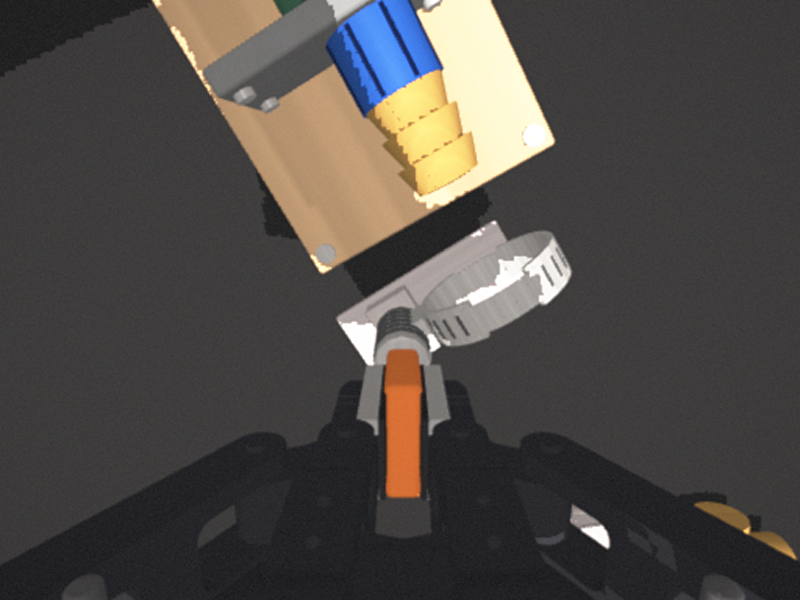

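```bash
python3 - <<'E'
from h import *
w=cam("wrist")
s=read_state(); M=R.from_quat(s["ee_rot"]).as_matrix();print(s["position"].round(1),M[:,2].round(3),np.degrees(np.arctan2(M[1,1],M[0,1])))
ang=lambda p,q:np.degrees(np.arctan2(*(q-p)[1::-1]))
P=lambda x,y,z:atz(w,x*.64-.2,y*.64-.2,z)
L,Rr,U=P(322,272,20),P(553,143,20),P(160,0,20); U2=P(490,0,20)
print("board",L,Rr,np.linalg.norm(Rr-L),ang(L,Rr),ang(L,U),ang(Rr,U2))
for yaw in (np.radians((ang(L,U)+ang(L,Rr)+90+ang(Rr,U2))/3),):
    e=np.array([np.cos(yaw),np.sin(yaw),0]);n=np.array([-e[1],e[0],0])
    print("O",L+80*e-95*n,Rr+80*e+65*n)
# stub: silhouette mids: blue start, barbs, height 56 (widest silhouette)
B=[(P(328,50,56),P(415,0,56)),(P(365,117,56),P(442,70,56)),(P(418,192,56),P(475,165,56))]
for p,q in B: print("stub mid",(p+q)/2,np.linalg.norm(p-q))
print("stub ang",ang((B[2][0]+B[2][1])/2,(B[1][0]+B[1][1])/2))
for z in(84,88,92):
  f=[P(338,320,z),P(495,223,z),P(370,363,z)]; print(z,[x.round(1) for x in f],ang(f[1],f[0]),ang(f[2],f[0]),np.linalg.norm(f[1]-f[0]),np.linalg.norm(f[2]-f[0]))
a=cam("scene");b=cam("side")
for d,nm in((a,"a"),(b,"b")):
    u,v=map(int,proj(d,np.array([600,40,60]))); h=60
    print(nm,u,v); save("z%s.png"%nm,d["img"])
    globals()["c"+nm]=cv2.resize(d["img"][v-h:v+h,u-h:u+h],(400,400),interpolation=cv2.INTER_CUBIC)
save("z.png",np.hstack([ca,cb]))
E
```

```text
[593.6 -11.4 181.4] [-0.027 -0.005 -1.   ] -9.85700023765108
board [539.55969317   2.2492134   20.        ] [686.67600936  54.92375148  20.        ] 156.26201537490508 19.699748262482107 108.9168851960128 108.95681682310143
O [602.98261101 109.03185943  20.        ] [598.99058228 109.1110736   20.        ]
stub mid [596.31821031 123.4849661   56.        ] 47.18400085501031
stub mid [606.44594628  90.87416292  56.        ] 43.79271723216975
stub mid [621.78916391  46.98435305  56.        ] 32.10620516774746
stub ang 109.26885881774281
84 [array([556.8, -11.3,  84. ]), array([640.2,  24.3,  84. ]), array([568.5, -36.7,  84. ])] -156.90299234967583 114.62270898353566 90.60697494929683 28.029219038979555
88 [array([557.7, -10.1,  88. ]), array([639.6,  24.9,  88. ]), array([569.2, -35.1,  88. ])] -156.90299234967583 114.62270898353574 89.0892103291362 27.55969936886694
92 [array([558.5,  -8.9,  92. ]), array([639.1,  25.4,  92. ]), array([569.8, -33.5,  92. ])] -156.90299234967583 114.62270898353582 87.57144570897555 27.09017969875434
a 321 182
b 220 253
```

View pics/z.png

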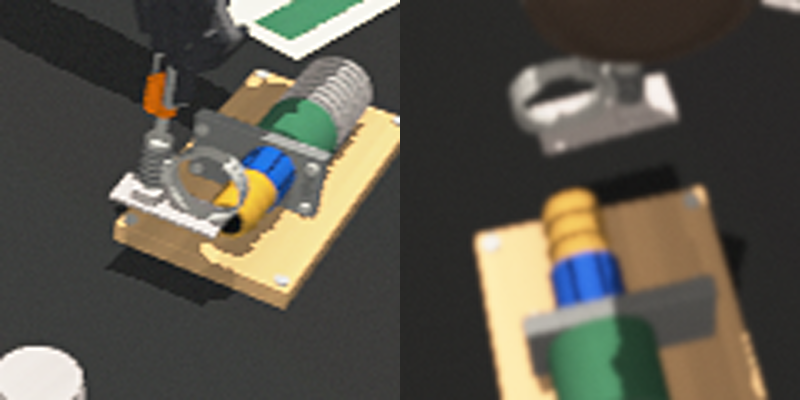

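>>> servo_tool --turn '[[0.005,-0.028,-0.045],[0,0,0],[0,0,0],[0,0,0],[0,0,0]]' --dp '[[0,0,0],[0,0,0],[0,0,0],[0,0,0],[0,0,0]]' --fingers '[0,0,0,0,0]'

```text
clock: 8.38
position: [590.6, -16.6, 179.9]
ee_rot: [0.783, 0.622, -0.002, -0.001]
contact_force: [-0.5, 0.4, -2.1]
gripper_width: 8.8
```

```bash
python3 - <<'E'
from h import *
w=cam("wrist")
s=read_state(); M=R.from_quat(s["ee_rot"]).as_matrix();print(s["position"].round(1),M[:,2].round(3),np.degrees(np.arctan2(M[1,1],M[0,1])),s["contact_force"])
save("w5.png",cv2.resize(w["img"][130:242,200:392],(800,467),interpolation=cv2.INTER_CUBIC))
E
```

```text
[590.6 -16.6 179.9] [-0.005 -0.    -1.   ] -13.001523877936796 [ 0.02829013 -0.05852191 -2.23027996]
```

View pics/w5.png

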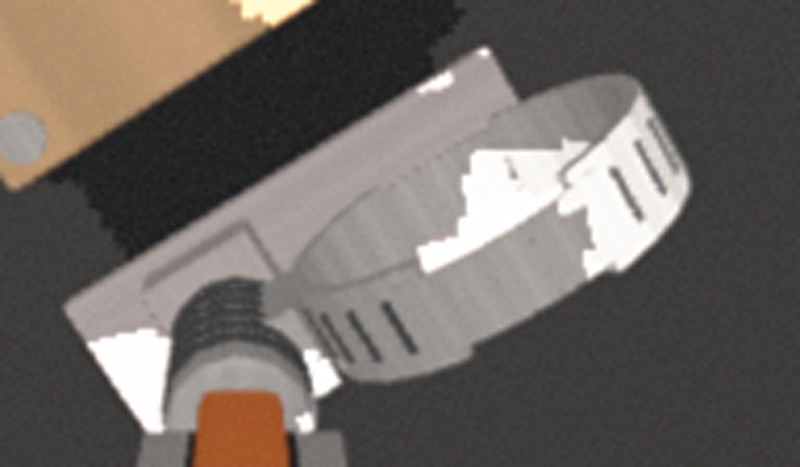

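```bash
python3 - <<'E'
from h import *
w=cam("wrist"); s=read_state(); p=s["position"]
ang=lambda p,q:np.degrees(np.arctan2(*(q-p)[1::-1]))
k=192/800
P=lambda x,y,z:atz(w,200+(x+.5)*k-.5,130+(y+.5)*k-.5,z)
print("board ang",ang(P(15,190,20),P(320,0,20)))
for z in(82,85,88):
  f=[P(65,308,z),P(487,46,z),P(150,432,z)]; y=np.radians(ang(f[1],f[0])); n=np.array([np.cos(y),np.sin(y),0]); e=np.array([n[1],-n[0],0])
  mid=(f[0]+f[1])/2; scr=mid-18*e+18*n
  print(z,"len",np.linalg.norm(f[1]-f[0]),"n",np.degrees(y),"x yaw",np.degrees(y)-90,"short ang",ang(f[2],f[0]),"foot c",(mid-18*e).round(1),"screw",scr.round(1),"scr-tcp",(scr-p).round(1))
E
```

```text
board ang 18.727368578905025
82 len 91.4495640888101 n -160.5440777678166 x yaw -250.5440777678166 short ang 108.7469586883547 foot c [603.8 -16.4  82. ] screw [586.8 -22.3  82. ] scr-tcp [ -3.9  -5.8 -97.9]
85 len 90.30640633520929 n -160.5440777678166 x yaw -250.5440777678166 short ang 108.7469586883546 foot c [603.9 -15.7  85. ] screw [586.9 -21.7  85. ] scr-tcp [ -3.8  -5.2 -94.9]
88 len 89.1632485816087 n -160.54407776781662 x yaw -250.54407776781662 short ang 108.74695868835471 foot c [604.  -15.1  88. ] screw [587.  -21.1  88. ] scr-tcp [ -3.7  -4.6 -91.9]
```

>>> servo_tool --turn '[[0,-0.005,-0.004],[0,0,0],[0,0,0],[0,0,0],[0,0,0]]' --dp '[[0.0094,0.0033,0],[0,0,-0.02],[0,0,-0.02],[0,0,-0.015],[0,0,0]]' --fingers '[0,0,0,0,0]'

```text
clock: 9.1
position: [603.6, -12.0, 124.1]
ee_rot: [0.784, 0.621, 0.002, 0.002]
contact_force: [0.3, -0.0, -2.2]
gripper_width: 8.6
```

```bash
python3 - <<'E'
from h import *
w=cam("wrist")
s=read_state(); M=R.from_quat(s["ee_rot"]).as_matrix();print(s["position"].round(1),M[:,2].round(3),np.degrees(np.arctan2(M[1,1],M[0,1])),s["contact_force"])
save("w6.png",cv2.resize(w["img"][0:240,100:420],(800,600),interpolation=cv2.INTER_CUBIC))
E
```

```text
[604.3 -11.9 125. ] [ 0.007 -0.    -1.   ] -13.173993842218266 [ 0.01272823  0.13712988 -1.65603674]
```

View pics/w6.png

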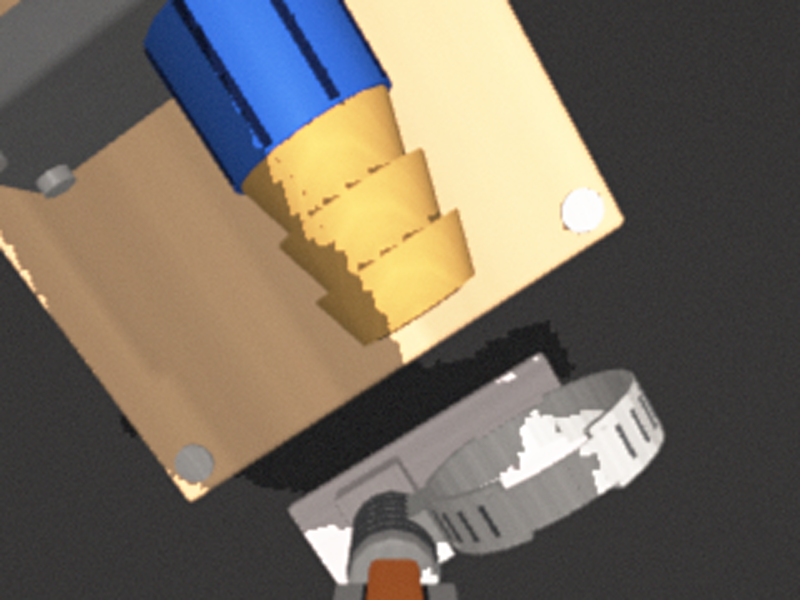

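```bash
python3 - <<'E'
from h import *
w=cam("wrist"); p=read_state()["position"]
ang=lambda p,q:np.degrees(np.arctan2(*(q-p)[1::-1]))
P=lambda x,y,z:atz(w,100+(x+.5)/2.5-.5,(y+.5)/2.5-.5,z)
L,Rr=P(190,502,20),P(622,218,20); yb=ang(L,Rr); print("board",L,Rr,np.linalg.norm(Rr-L),yb,ang(Rr,P(510,0,20)))
yaw=np.radians(109.2); e=np.array([np.cos(yaw),np.sin(yaw),0]);n=np.array([-e[1],e[0],0])
print("O",L+80*e-95*n,Rr+80*e+65*n)
for a_,b_,z in [((242,190),(390,85),56),((147,45),(345,0),56),((283,243),(440,213),56),((318,300),(474,272),56)]:
  p1,p2=P(*a_,z),P(*b_,z); m=(p1+p2)/2; print("stub",m.round(1),np.linalg.norm(p1-p2).round(1))
z=p[2]-98.5+5
f=[P(290,510,z),P(542,353,z)]; y=np.radians(ang(f[1],f[0])); fn=np.array([np.cos(y),np.sin(y),0]); fe=np.array([fn[1],-fn[0],0])
ring=(f[0]+f[1])/2-18*fe-27*fn
print("len",np.linalg.norm(f[1]-f[0]),"yaw",np.degrees(y)-90,"ring",ring)
O=np.array([601,109,0]); dd=ring-O; print("along",dd@e,"lat",dd@n, "screw-tcp",ring+45*fn-p)
E
```

```text
board [537.83179639  -1.83622925  20.        ] [687.01912176  52.47557704  20.        ] 158.76596094634115 20.004089943303768 108.57632991372088
O [601.23821982 104.95621181  20.        ] [599.32532596 106.64935462  20.        ]
stub [606.5  88.4  56. ] 43.8
stub [597.  116.5  56. ] 48.1
stub [612.5  65.5  56. ] 40.2
stub [617.7  49.7  56. ] 40.6
len 89.1272172072761 yaw -250.73912919076264 ring [644.39285927  -1.89983786  32.281667  ]
along -119.00165045801913 lat -4.507933128847404 screw-tcp [ -2.76290421  -4.85497503 -93.5       ]
```

>>> servo_tool --turn '[[0,0.007,0],[0,0,0],[0,0,0],[0,0,0],[0,0,0]]' --dp '[[-0.0057,-0.002,-0.005],[0,0,0],[0,0,0],[0,0,0],[0,0,0]]' --fingers '[0,0,0,0,0]'

```text
clock: 9.82
position: [599.9, -13.9, 123.0]
ee_rot: [0.783, 0.621, 0.002, 0.001]
contact_force: [-0.4, 0.3, -2.2]
gripper_width: 9.0
```

```bash
cat > st.py <<'E'
from h import *
s=read_state(); M=R.from_quat(s["ee_rot"]).as_matrix();p=s["position"]
yaw=np.radians(109.2); e=np.array([np.cos(yaw),np.sin(yaw),0]);n=np.array([-e[1],e[0],0])
T=np.array([559,96.5,p[2]])
print(round(s["clock"],2),p.round(1),"tilt",M[:,2].round(3),"psi",np.degrees(np.arctan2(M[1,1],M[0,1])).round(2),"F",s["contact_force"].round(1),"w",s["gripper_width"].round(1),"along",((p-T)@e).round(1),"lat",((p-T)@n).round(1),"j6",s["joints"][5].round(2))
E
python3 st.py
```

```text
Traceback (most recent call last):
  File "st.py", line 5, in <module>
    print(round(s["clock"],2),p.round(1),"tilt",M[:,2].round(3),"psi",np.degrees(np.arctan2(M[1,1],M[0,1])).round(2),"F",s["contact_force"].round(1),"w",s["gripper_width"].round(1),"along",((p-T)@e).round(1),"lat",((p-T)@n).round(1),"j6",s["joints"][5].round(2))
                                                                                                                                                         ^^^^^^^^^^^^^^^^^^^^^^^^
AttributeError: 'float' object has no attribute 'round'
```

>>> servo_tool --turn '[[0,0.003,0],[0,0,0],[0,0,0],[0,0,0],[0,0,0]]' --dp '[[-0.002,-0.001,-0.003],[-0.0033,0.0094,0],[-0.0033,0.0094,0],[-0.0033,0.0094,0],[0,0,0]]' --fingers '[0,0,0,0,0]'

```text
clock: 10.45
position: [586.9, 15.7, 119.7]
ee_rot: [0.783, 0.622, 0.001, 0.0]
contact_force: [-0.1, 0.8, -2.5]
gripper_width: 8.6
```

```bash
sed -i 's/s\["gripper_width"\].round(1)/round(float(s["gripper_width"]),1)/' st.py; python3 st.py;  python3 - <<'E'
from h import *
w=cam("wrist"); a=cam("scene")
save("w7.png",np.hstack([cv2.resize(w["img"][60:240,160:400],(500,375),interpolation=cv2.INTER_CUBIC),cv2.resize(a["img"][125:215,290:362],(300,375),interpolation=cv2.INTER_CUBIC)]))
E
```

```text
10.45 [586.9  15.7 119.7] tilt [ 0.002  0.001 -1.   ] psi -13.12 F [-0.1  0.8 -2.5] w 8.6 along -85.5 lat 0.2 j6 2.61
```

View pics/w7.png

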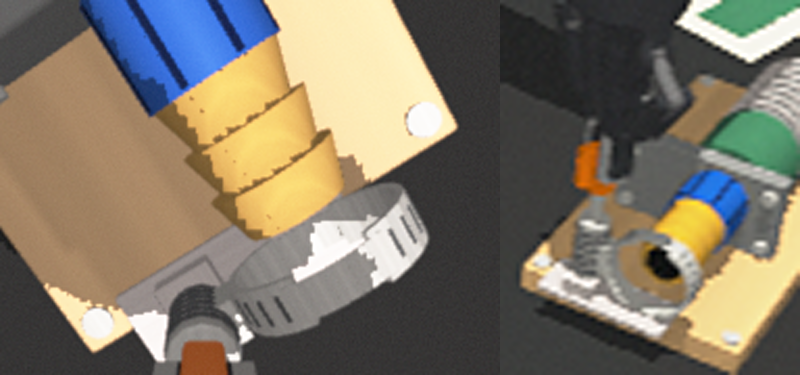

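Scene view: the ring looks concentric with the stub mouth at (660,262). That was the last picture I can view (12 of 12), so I'll check numerically from here.

```bash
python3 - <<'E'
from h import *
w=cam("wrist"); p=read_state()["position"]; k=.48
P=lambda x,y,z:atz(w,160+(x+.5)*k-.5,60+(y+.5)*k-.5,z)
yaw=np.radians(109.2); e=np.array([np.cos(yaw),np.sin(yaw),0]);n=np.array([-e[1],e[0],0])
O=np.array([600.3,107,0])
f=P(117,298,p[2]-98.5+5); ring=f-18*e-72*n; d=ring-O; print("ring by foot corner",ring,d@e,d@n)
L,Rr=P(95,352,20),P(457,125,20); print("board O",L+80*e-95*n,Rr+80*e+65*n, np.linalg.norm(L-Rr))
for q in[((150,115),(278,33)),((187,158),(303,85)),((215,195),(338,130))]:
    a,b=P(*q[0],56),P(*q[1],56); m=(a+b)/2-O; print("stub lat",m@n,m@e)
# ring outer silhouette extremes: right edge and left edge at mid height
a,b=P(428,240,57),P(232,300,57); print("ring outer lat",((a-O)@n),((b-O)@n),(a-O)@e,(b-O)@e)
E
```

```text
ring by foot corner [627.49228915  25.71773405  26.22180697] -85.70368823337199 1.0512709116998127
board O [601.65249738 104.91503009  20.        ] [598.69258726 105.91818214  20.        ] 157.54634329736004
stub lat 1.8014746485451991 -20.322482843096598
stub lat 1.1297540217088302 -36.88594243326766
stub lat -0.6647810625206151 -52.45001586701036
ring outer lat -28.814779222333854 33.59736039240446 -98.58275614012047 -82.34475318944186
```

>>> servo_tool --turn '[[0,0,0],[0,0,0],[0,0,0],[0,0,0],[0,0,0]]' --dp '[[-0.0033,0.0094,0],[-0.0033,0.0094,0],[-0.0033,0.0094,0],[-0.0033,0.0094,0],[0,0,0]]' --fingers '[0,0,0,0,0]'

```text
clock: 11.22
position: [573.2, 55.0, 119.7]
ee_rot: [0.784, 0.621, 0.001, 0.0]
contact_force: [0.3, 0.1, -1.1]
gripper_width: 8.9
```

```bash
python3 st.py
```

```text
11.22 [573.2  55.  119.7] tilt [ 0.002  0.001 -1.   ] psi -13.2 F [ 0.3  0.1 -1.1] w 8.9 along -43.8 lat 0.3 j6 2.53
```

>>> servo_tool --turn '[[0,0,0],[0,0,0],[0,0,0],[0,0,0],[0,0,0]]' --dp '[[-0.0033,0.0094,0],[-0.0033,0.0094,0],[-0.0033,0.0094,0],[-0.0017,0.0047,0],[0,0,0]]' --fingers '[0,0,0,0,0]'

```text
clock: 11.85
position: [560.7, 90.4, 119.8]
ee_rot: [0.784, 0.621, 0.001, 0.0]
contact_force: [-0.0, -0.8, -2.3]
gripper_width: 8.7
```

```bash
python3 st.py
```

```text
11.85 [560.7  90.4 119.8] tilt [ 0.003  0.001 -1.   ] psi -13.18 F [-0.  -0.8 -2.3] w 8.7 along -6.4 lat 0.4 j6 2.47
```

>>> servo_tool --turn '[[0,0,0],[0,0,0],[0,0,0],[0,0,0],[0,0,0]]' --dp '[[-0.0013,0.0038,0],[-0.0007,0.0019,0],[-0.0007,0.0019,0],[0,0,0],[0,0,0]]' --fingers '[0,0,0,0,0]'

```text
clock: 12.48
position: [558.9, 95.6, 120.1]
ee_rot: [0.784, 0.621, 0.0, 0.002]
contact_force: [0.9, -3.6, -3.2]
gripper_width: 8.9
```

```bash
python3 st.py
```

```text
12.47 [558.9  95.6 120.1] tilt [ 0.003 -0.003 -1.   ] psi -13.17 F [ 0.9 -3.6 -3.2] w 8.9 along -0.9 lat 0.4 j6 2.45
```

>>> servo_tool --turn '[[0,0,0],[0,0,0],[0,0,0],[0,0,0],[0,0,0]]' --dp '[[-0.0004,0.0015,0],[0,0.0005,-0.002],[0,0.0005,-0.001],[0,0.0005,-0.001],[0,0,0]]' --fingers '[0,0,0,0,0]'

```text
clock: 13.1
position: [559.2, 96.5, 118.4]
ee_rot: [0.783, 0.622, -0.001, 0.004]
contact_force: [1.6, -4.4, -3.8]
gripper_width: 8.9
```

```bash
python3 st.py
```

```text
13.1 [559.2  96.5 118.4] tilt [ 0.004 -0.007 -1.   ] psi -13.08 F [ 1.6 -4.4 -3.8] w 8.9 along -0.0 lat -0.2 j6 2.45
```

>>> servo_tool --turn '[[0,0,0],[0,0,0],[0,0,0],[0,0,0],[0,0,0]]' --dp '[[0,0,0],[0,0,0],[0,0,0],[0,0,0],[0,0,0]]' --fingers '[0.035,0.035,0.035,0.035,0.035]'

```text
clock: 13.72
position: [560.0, 99.7, 119.6]
ee_rot: [0.783, 0.622, 0.002, 0.003]
contact_force: [-0.2, 0.7, -0.0]
gripper_width: 35.1
```

```bash
python3 st.py; python3 - <<'E'
from h import *
w=cam("wrist"); a=cam("scene"); b=cam("side"); p=read_state()["position"]
m=orange(w,(220,180,80,200)); ma_=[]
print(m.sum()/16, [int(v) for v in cv2.boundingRect(m.astype(np.uint8))])
c=np.array([558.,91.5,126]); y0=np.radians(76.9)
for L in ([34,10,30],): print(fit([(w,m)],np.array([*c,y0*50]),np.array(L)))
# fixed z fit
def cost(q): 
    h=hull(w,boxpts(np.array([q[0],q[1],126]),q[2]/50,np.array([34,10,30]))); return 1-(h&m).sum()/(h|m).sum()
s0=np.array([558,91.5,y0*50]); r=minimize(cost,s0,method="Nelder-Mead",options=dict(initial_simplex=np.vstack([s0]+[s0+v for v in np.diag([5,5,6.])])))
print("z fixed",r.x[:2],np.degrees(r.x[2]/50),r.fun)
for d,nm in((a,"scene"),(b,"side")):
    u,v=proj(d,c); m2=orange(d,(int(u)-18,int(v)-18,36,36)); print(nm,u,v,m2.sum()/16,[x/4 for x in cv2.boundingRect(m2.astype(np.uint8))])
E
```

```text
13.72 [560.   99.7 119.6] tilt [ 0.008 -0.002 -1.   ] psi -13.11 F [-0.2  0.7 -0. ] w 35.1 along 2.7 lat -2.0 j6 2.44
2297.8125 [968, 936, 140, 376]
(array([556.27234817,  87.06770083, 121.36371391]), np.float64(1.3439793449298767), np.float64(0.12156716218740826))
z fixed [556.89462045  90.40143699] 78.02632886847908 0.14394327257833295
scene 327.4021042658478 149.36745502489026 117.5625 [321.0, 144.0, 20.0, 14.0]
side 236.31483715551036 261.0387418097618 169.0 [218.0, 251.0, 26.0, 19.0]
```

>>> servo_tool --turn '[[0,0.008,0],[0,0,0],[0,0,0],[0,0,0],[0,0,0]]' --dp '[[-0.0028,-0.0085,0],[0,0,-0.005],[0,0,-0.003],[0,0,0],[0,0,0]]' --fingers '[0.035,0.035,0.035,0.035,0.035]'

```text
clock: 14.5
position: [556.7, 90.0, 110.5]
ee_rot: [0.783, 0.622, -0.001, 0.0]
contact_force: [-0.7, -0.8, -0.6]
gripper_width: 35.0
```

```bash
python3 st.py
```

```text
14.5 [556.7  90.  110.5] tilt [-0.002 -0.003 -1.   ] psi -13.14 F [-0.7 -0.8 -0.6] w 35.0 along -5.4 lat 4.3 j6 2.46
```

>>> servo_tool --turn '[[0,0,0],[0,0,0],[0,0,0],[0,0,0],[0,0,0]]' --dp '[[0.0004,0.0012,0],[0,0,0],[0,0,0],[0,0,0],[0,0,0]]' --fingers '[0.035,0.0,0.0,0.0,0.0]'

```text
clock: 15.12
position: [559.6, 92.4, 112.7]
ee_rot: [0.783, 0.622, 0.002, 0.002]
contact_force: [1.3, -0.4, 0.5]
gripper_width: 8.2
```

```bash
python3 st.py
```

```text
15.12 [559.6  92.4 112.7] tilt [ 0.005 -0.001 -1.   ] psi -13.07 F [ 1.3 -0.4  0.5] w 8.2 along -4.1 lat 0.8 j6 2.46
```

>>> servo_tool --turn '[[0,0,-0.12],[0,0,-0.15],[0,0,-0.15],[0,0,-0.15],[0,0,-0.15]]' --dp '[[0,0.0005,0],[0,0.0005,0],[0,0.0005,0],[0,0.0005,0],[0,0.0005,0]]' --fingers '[0,0,0,0,0]'

```text
clock: 15.75
position: [561.0, 92.5, 112.9]
ee_rot: [0.955, 0.297, 0.001, 0.005]
contact_force: [1.9, -3.1, 0.1]
gripper_width: 8.0
```

```bash
python3 st.py
```

```text
15.75 [561.   92.5 112.9] tilt [ 0.004 -0.009 -1.   ] psi -55.43 F [ 1.9 -3.1  0.1] w 8.0 along -4.4 lat -0.5 j6 1.71
```

>>> servo_tool --turn '[[0.005,0.003,-0.17],[0.003,0,-0.17],[0,0,-0.17],[0,0,-0.17],[0,0,-0.17]]' --dp '[[0,0.0005,0],[0,0.0005,0],[0,0.0005,0],[0,0.0005,0],[0,0.0005,0]]' --fingers '[0,0,0,0,0]'

```text
clock: 16.38
position: [561.8, 89.0, 112.9]
ee_rot: [0.991, -0.135, -0.002, 0.006]
contact_force: [-0.2, -3.5, 1.1]
gripper_width: 8.2
```

```bash
python3 st.py
```

```text
16.38 [561.8  89.  112.9] tilt [-0.006 -0.01  -1.   ] psi -105.52 F [-0.2 -3.5  1.1] w 8.2 along -8.0 lat -0.1 j6 0.85
```

>>> servo_tool --turn '[[0.005,-0.004,-0.17],[0.003,0,-0.17],[0,0,-0.17],[0,0,-0.17],[0,0,-0.17]]' --dp '[[-0.0006,0,0],[-0.0006,0,0],[-0.0006,0,0],[-0.0006,0,0],[-0.0006,0,0]]' --fingers '[0,0,0,0,0]'

```text
clock: 17.0
position: [559.7, 85.0, 112.7]
ee_rot: [0.84, -0.542, -0.001, 0.004]
contact_force: [0.4, -1.3, 0.9]
gripper_width: 8.3
```

```bash
python3 st.py; python3 - <<'E'
from h import *
w=cam("wrist"); save("w8.png",w["img"])
for q in["clamp_foot","clamp_ring"]: print([(x["box"],round(x["score"],2)) for x in search_frame(q,"wrist")][:3])
E
```

```text
17.0 [559.7  85.  112.7] tilt [-0.006 -0.006 -1.   ] psi -155.69 F [ 0.4 -1.3  0.9] w 8.3 along -11.0 lat 3.1 j6 -0.02
[([105.1, 81.0, 231.8, 265.4], 0.68)]
[([141.2, 177.5, 154.4, 145.9], 0.6)]
```

>>> servo_tool --turn '[[0.004,-0.004,-0.12],[0.003,0,-0.12],[0,0,-0.12],[0,0,-0.12],[0,0,-0.1]]' --dp '[[-0.0008,0.002,0],[-0.0005,0.001,0],[-0.0003,0.0005,0],[-0.0003,0.0005,0],[0,0.0005,0]]' --fingers '[0,0,0,0,0]'

```text
clock: 17.77
position: [557.5, 85.3, 112.6]
ee_rot: [-0.653, 0.757, 0.0, -0.004]
contact_force: [0.9, -1.0, 1.8]
gripper_width: 8.6
```

```bash
python3 st.py;python3 -c "
from h import *
print(read_state()['wrist_torque'])"
```

```text
17.77 [557.5  85.3 112.6] tilt [-0.006 -0.005 -1.   ] psi 171.57 F [ 0.9 -1.   1.8] w 8.6 along -10.1 lat 5.1 j6 -0.59
[-0.55373268 -0.08485417  0.07370613]
```

>>> servo_tool --turn '[[0.004,-0.004,0],[0,0,0],[0,0,-0.09],[0,0,-0.1],[0,0,-0.1]]' --dp '[[-0.0005,0.002,0],[-0.0003,0.0015,0],[0,0.001,0],[0,0.0007,0],[0,0.0007,0]]' --fingers '[0,0,0,0,0]'

```text
clock: 18.4
position: [556.3, 87.6, 112.8]
ee_rot: [-0.54, 0.842, -0.001, -0.005]
contact_force: [-0.2, -4.2, 2.1]
gripper_width: 8.3
```

```bash
python3 st.py;python3 -c "
from h import *
print(read_state()['wrist_torque'])"
```

```text
18.4 [556.3  87.6 112.8] tilt [-0.006 -0.007 -1.   ] psi 155.35 F [-0.2 -4.2  2.1] w 8.3 along -7.5 lat 5.5 j6 -0.88
[-1.36987899 -0.26955166  0.06556621]
```

>>> servo_tool --turn '[[0.003,-0.003,-0.09],[0,0,-0.09],[0,0,-0.09],[0,0,-0.09],[0,0,-0.09]]' --dp '[[0,0.0007,0],[0,0.0007,0],[0,0.0007,0],[0,0.0007,0],[0,0.0007,0]]' --fingers '[0,0,0,0,0]'

```text
clock: 19.02
position: [554.8, 89.0, 112.9]
ee_rot: [-0.339, 0.941, -0.001, -0.005]
contact_force: [0.1, -1.4, 0.3]
gripper_width: 8.2
```

```bash
python3 st.py;python3 -c "
from h import *
print(read_state()['wrist_torque'])"
```

```text
19.02 [554.8  89.  112.9] tilt [-0.009 -0.006 -1.   ] psi 129.67 F [ 0.1 -1.4  0.3] w 8.2 along -5.7 lat 6.4 j6 -1.33
[-0.66543833 -0.17455303  1.1909079 ]
```

>>> servo_tool --turn '[[0,0,-0.05],[0,0,-0.05],[0,0,-0.03],[0,0,0],[0,0,0]]' --dp '[[0,0.0005,0],[0,0.0005,0],[0,0,0],[0,0,0],[0,0,0]]' --fingers '[0,0,0,0,0]'

```text
clock: 19.65
position: [554.4, 90.2, 113.2]
ee_rot: [-0.296, 0.955, -0.005, -0.007]
contact_force: [0.3, -3.0, -0.0]
gripper_width: 8.3
```

```bash
python3 st.py;python3 -c "
from h import *
print(read_state()['wrist_torque'])"
```

```text
19.65 [554.4  90.2 113.2] tilt [-0.011 -0.013 -1.   ] psi 124.38 F [ 0.3 -3.  -0. ] w 8.3 along -4.4 lat 6.4 j6 -1.43
[-1.17566815 -0.35700079  2.32951758]
```

>>> servo_tool --turn '[[0,0,0],[0,0,0],[0,0,0],[0,0,0],[0,0,0]]' --dp '[[0,0,0],[0,0,0],[0,0,0],[0,0,0.02],[0,0,0.04]]' --fingers '[0.05,0.05,0.05,0.05,0.05]'

```text
clock: 20.27
position: [550.9, 90.6, 169.9]
ee_rot: [-0.285, 0.959, -0.001, -0.011]
contact_force: [0.7, -0.1, -0.6]
gripper_width: 50.1
```

```bash
python3 st.py
```

```text
20.27 [550.9  90.6 169.9] tilt [-0.021 -0.008 -1.   ] psi 123.06 F [ 0.7 -0.1 -0.6] w 50.1 along -2.9 lat 9.6 j6 -1.44
```

>>> servo_tool --turn '[[0,0,0],[0,0,0],[0,0,0],[0,0,0],[0,0,0]]' --dp '[[0,0,0.05],[0,0,0.04],[0.02,0,0.03],[0.02,0,0],[0,0,0]]' --fingers '[0.05,0.05,0.05,0.05,0.05]'

```text
clock: 20.9
position: [591.2, 91.3, 297.4]
ee_rot: [-0.28, 0.96, 0.002, -0.008]
contact_force: [-1.0, 0.1, 0.1]
gripper_width: 50.2
```

```bash
python3 st.py; python3 - <<'E'
from h import *
w=cam("wrist"); a=cam("scene"); b=cam("side"); save("w9.png",w["img"]);save("a9.png",a["img"])
c=np.array([558,91,126.]); V=[]
for d,nm,r in((w,"wrist",45),(b,"side",16),(a,"scene",16)):
    u,v=map(int,proj(d,c)); m=orange(d,(max(u-r,0),max(v-r,0),2*r,2*r)); V.append((d,m)); print(nm,u,v,m.sum()/16,[x/4 for x in cv2.boundingRect(m.astype(np.uint8))])
x0=np.array([*c,np.radians(40)*50]); L=np.array([34,10,30])
for vv in (V,V[:1],V[:2]): r=fit(vv,x0,L); print(r[0].round(1),np.degrees(r[1]).round(1),r[2].round(2))
yaw=np.radians(109.2); e=np.array([np.cos(yaw),np.sin(yaw),0]);n=np.array([-e[1],e[0],0]); O=np.array([600.3,107,126])
d=fit(V,x0,L)[0]-O-45*n; print("key err along,lat,z",d@e,d@n,d[2])
for q in ["clamp_foot","clamp_ring","small_clamp","paste_tin"]:
  for cn in("wrist","scene","side"): print(q,cn,[([round(t) for t in x["box"]],round(x["score"],2)) for x in search_frame(q,cn)][:4])
# bright grey foot edges: lines near the foot in wrist view
for p in ([18,-18-0,5],):
    pass
cr=[proj(w,O*[1,1,0]+[0,0,25]+e*i+n*j) for i,j in((18,72),(18,-18),(-18,-18),(-18,72))]; print("expected foot corners",np.round(cr,1).tolist())
E
```

```text
20.9 [591.2  91.3 297.4] tilt [-0.016 -0.    -1.   ] psi 122.47 F [-1.   0.1  0.1] w 50.2 along -15.5 lat -28.7 j6 -1.42
wrist 272 151 1109.4375 [227.0, 132.0, 57.0, 60.0]
side 236 260 233.375 [220.0, 251.0, 26.0, 19.0]
scene 327 149 158.6875 [322.0, 143.0, 15.0, 16.0]
[557.1  92.8 125.9] 41.6 1.12
[556.   92.1 130.7] 41.4 0.63
[556.4  92.3 127. ] 43.1 0.87
key err along,lat,z 0.8418242357944826 0.4641076834837135 -0.10632938532825165
clamp_foot wrist [([249, 119, 36, 77], 0.8)]
clamp_foot scene [([313, 145, 36, 42], 0.97), ([132, 218, 24, 48], 0.87), ([166, 252, 37, 50], 0.84), ([294, 137, 87, 76], 0.32)]
clamp_foot side [([203, 253, 48, 30], 0.93), ([183, 252, 103, 132], 0.64)]
clamp_ring wrist [([248, 116, 37, 82], 0.75)]
clamp_ring scene [([167, 253, 31, 46], 0.87), ([128, 220, 29, 50], 0.69), ([314, 144, 35, 44], 0.66), ([259, 228, 29, 35], 0.24)]
clamp_ring side [([203, 254, 45, 32], 0.6), ([179, 251, 108, 130], 0.43)]
small_clamp wrist []
small_clamp scene [([216, 182, 17, 36], 0.78)]
small_clamp side []
paste_tin wrist [([2, 65, 54, 57], 0.79)]
paste_tin scene [([258, 228, 29, 36], 0.72)]
paste_tin side [([189, 168, 14, 25], 0.71)]
expected foot corners [[288.3, 124.1], [271.3, 190.9], [245.1, 185.0], [260.8, 117.4]]
```

Checks agree: the key is within about 1 mm of its home position, its angle corresponds to a screw angle of about 4.3 (the stop), and the small clamp and tin have not moved. Handing in.

```bash
python3 -c "
from bench import *
print(job_done())"
```

```text
the job is handed in; nothing more can be done
None
```

I slid the steel clamp with the orange key over the stub until its foot met the flange, turned the key clockwise to its stop, let go, backed off and handed the job in. It took about 21 s on the robot's clock, and the hand-in gave no verdict.

**Final checks:**
- **Position:** the key measured about 0.8 mm along the stub, 0.5 mm sideways and 0.1 mm in height from where it should be when fully home. That relies on pump and camera measurements good to about 2 mm.
- **Screw:** the key's angle puts the screw at about 4.3 rad. Torque rose from about 0.07 to 2.3 N m at the stop.
- **Other objects:** the small clamp and tin were found in the same places in the scene camera. The side camera did not find the small clamp, and saw only part of the tin.
- **Release:** the gripper is open and well above the clamp, with no contact force.

**Less certain:**
- **First grip:** I first gripped the key about 10 mm too high and 5 mm off-centre, and re-gripped it once the clamp was home.
- **Off-axis turning:** the second grip was still about 3 mm off the screw axis, so the tool circled a little while turning.
- **Not measured at the end:** I had used all 12 picture views by then, so the final look relied on detections and fits. The force of the band on the sleeve could not be measured directly. Squareness was only checked roughly, by comparing the foot's detected outline with the expected one.

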